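# Close the biscuit press

### The arm

A 6-joint arm with a two-finger parallel gripper is mounted at the origin on the work surface. World frame = base frame: x ahead of the robot, y to its left, z up, the work surface at z = 0. Lengths are in m, angles in rad, forces in N, time in s.
With the tool pointing down it reaches from about 0.3 to 0.875 m from the base axis. Payload 6.4 kg.
Tool frame: the origin (TCP) lies between the finger pads; the fingertips stand 25 mm ahead of it and the grasp point (between the pads) lies 6 mm ahead of it (ctrl.finger_overhang is the distance from the TCP to the fingertips, in m); x points along the fingers, z is the direction in which the jaws open and shut, and the axes are right-handed (so a half turn about x gives the same grasp; the last joint's range is limited). The gripper opens to 85 mm and grips with 20 to 120 N. Pads are 22 mm wide; open, the fingers measure 114 mm over their backs; the gripper's body (76 mm by 85 mm) begins 54 mm behind the grasp point. The pads swing forward as they close: fully open they stand 13 mm farther back than shut.
Start: joints at [-1.387, 0.181, 1.607, -0, 1.354, -0.206], TCP at [0.219, -0.532, 0.256] pointing down, gripper open.
Joint ranges: [-2.99, 2.99], [-0.89, 2.07], [0.3, 2.58], [-1.14, 4.28], [0, 2.63], [-3.12, 3.12]. Speed limits (rad/s): [2.57, 2.57, 3.01, 3.14, 3.14, 3.14].

### API

Orientations are given as a unit quaternion [w, x, y, z].
In Python, from bench import ctrl gives the robot as it stands.
- The arm moves only by the tool jog_arm, never from a script. Its argument "commands" is one flat list of numbers, 7 for each row, row after row: the shift along the tool's x, y, z as a fraction of full scale, then the turn, a rotation vector about the tool's x, y, z as a fraction of full scale, then the gripper's target within -1 to 1 (fully open at 1, half-way at 0, shut at -1). A call has 1 to 10 rows; each row is the pose to reach, as a shift and turn from the pose commanded when the call began, along the tool's axes at that moment, turning the shorter way round; what a row does not reach only later rows make up. Full scale, the value 1, is 0.2 m for a shift and 2 pi rad for a turn. A row lasts 1/8 s, in which the tool goes at most 62.5 mm and 10.7 degrees, less where a joint would pass 70% of its speed; a pose out of reach is approached as far as the arm can. A call with a number of a shift or a turn outside -1 to 1 is refused whole. A call with a gripper value outside its range is refused whole. The fingers move at their own pace and stop on an object; the grip force is fixed at half the most. Time passes only in rows, so rows that repeat a pose let the fingers close. It gives the time, the measured TCP pose, the force and the opening at its end, in the units of the state.
- ctrl.get_obs(): the state, without advancing time (a new reading comes with each control period).
- ctrl.camera(name): name is "side" or "top"; returns a dict with "frame" (400x640x3 uint8, red, green, blue), "K" (3x3 intrinsics, pixels), "k1" (the pictures are not rectified: a ray, as slopes to the right and down, at radius r is drawn at 1 + k1 r^2 times it, then the intrinsics apply), "rvec" (rotation vector, rad) and "tvec" (3), from world to camera coordinates, as OpenCV has them. Camera axes: x right, y down, z forward; pixel columns grow to the right and rows downward; lengths in m; the calibration is good to about 2 mm. A picture is of the moment at which its call begins. There is no depth.
- ctrl.hand_in(): hands the job in, once; it reports no verdict.
The state is a dict: "time_s": time; "q": joint angles; "dq": joint speeds; "joint_efforts": joint torques, N m; "eef_pos": TCP position; "eef_rot": TCP orientation; "wrist_force": force on the tool from outside, world axes, zero at the start; "torque": the same for the moment, N m; "opening": opening from 0.0 (shut) to 1.0 (fully open).
Only numpy, scipy, OpenCV 4.12 (cv2) and the standard library are available. Lean on these libraries where they do the work, as an engineer would, in place of code of your own. Each camera call takes 0.05 s, during which the arm holds its last target.

### The job

The empty biscuit press stands open, its handle held up by a ratchet. Press the red pawl tab down to swing the pawl right out of the teeth while the handle is still up, then push the handle down past the teeth until the press is fully closed, without slamming it, and take the hand away. Touch the press only with the fingers, do not lift the handle, and leave the jar, cutter, cup and rolling pin where they are.

Things in the scene. Friction and masses are not known exactly. Their poses are not given: they have to be found in the camera images.
- press: White-based biscuit press, fixed to the table; base plate 150 x 290 x 12 mm. Origin on the table top, straight below the middle of the handle's pivot line. z is up; x runs along the level pivot line; y points from the pivot to the handle's grip end; the pawl tab is on the -y side. Posts at the pivot are 100 mm tall; a purple die, top 28 mm above the table, lies at y = 55 to 175 mm.
- pivot (a point): The handle's pivot: point on the middle of the pivot line, 85 mm straight above the press origin, fixed.
- handle (a joint): Handle's angle above level, rad: 0 = fully closed (hard stop), starts near 0.7. Pawl engaged, the ratchet blocks it from going below about 0.62 (it gives a little under a hard push); pawl swung out, it passes. Stiff hinge: it stays where it is left and takes 2 to 5 N at the grip bar to push down. Dark steel bar 200 mm long, 24 mm wide, with a 110 x 110 mm aluminium stamping plate under it.
- bar (a point): Centre of the black round grip bar across the handle's end: 24 mm diameter, 70 mm long along press x, 200 mm from the pivot line. Moves with the handle: at angle a it is at press y = 200 cos a mm, height 85 + 200 sin a mm; its top is 12 mm higher (97 mm above the table when closed). Push here, following the arc.
- pawl (a joint): Angle of the red ratchet pawl, rad. 0 = engaged in the teeth (start); grows as its tab is pressed down; fully swung out at 0.42 (hard stop), clear of the teeth from about 0.2. The pivot is stiff (about 2 N at the tab) and the pawl stays where it is left.
- tab (a point): Middle of the upper face of the red pawl tab, a flat pad 36 mm (press x) by 30 mm (press y), 8 mm thick, beyond the pivot from the grip bar; moves with the pawl. Engaged: press y = -134 mm, 79 mm above the table. The pawl's pivot line is parallel to press x, at press y = -49 mm, height 30 mm. Fully pressed it has sunk 39 mm, to 40 mm above the table, tilted by 0.42 rad.
- jar: Bystander: amber glass jar with steel cap, 60 mm diameter, 100 mm tall, standing on the table; origin at the middle of its underside. Not to be moved.
- cutter: Bystander: purple open four-cell biscuit cutter 90 x 70 x 22 mm lying on the table; origin at the middle of its underside. Not to be moved.
- cup: Bystander: steel cup, 70 mm diameter at the rim, 80 mm tall, standing on the table; origin at the middle of its underside. Not to be moved.
- rolling_pin: Bystander: wooden rolling pin, 50 mm diameter, 316 mm long over its grips along its own y axis, lying on the table; origin under its middle. Not to be moved.

How it is judged:
On the way, in this order (a step that is already met when the one before it is completed fails the run):
1. the pawl is swung out of the teeth while the handle is still up (value of joint pawl above 0.28 rad and value of joint handle above 0.55 rad), for 0.2 s.
2. the handle has been pushed down past the teeth (value of joint handle below 0.25 rad), for 0.1 s.
At the end, for the whole second after the job is handed in: The handle is level and at rest, within 0.05 rad (10 mm at the grip bar) of fully closed, and the jar, cutter, cup and rolling pin are within 15 mm of where they began (value of joint handle below 0.05 rad and velocity of joint handle between -0.05 and 0.05 rad/s and distance of each of jar, cutter, cup, rolling_pin from where it was at the start of the episode below 0.015 m); the robot touches nothing.
It fails at once if the handle is lifted (above 0.95 rad) (value of joint handle above 0.95 rad).
It fails at once if the handle is slammed (faster than 3 rad/s, 0.6 m/s at the grip bar) (velocity of joint handle below -3 rad/s).
It fails at once if the jar, cutter, cup or rolling pin is moved by 15 mm or more (distance of any of jar, cutter, cup, rolling_pin from where it was at the start of the episode above 0.015 m).
It fails at once if the press is pushed with the arm or the gripper's body instead of the fingers (contact force between the arm and press above 8 N).
It also fails if it takes over 43 s, if anything falls off the work surface, if the arm or the gripper's body presses on something with over 40 N, if the wrist force passes 120 N, or if a joint passes its speed limit or range.

## Working session

There is one attempt and no reset: what is moved stays moved. The work goes in short steps, Python scripts to look and compute and a tool call to move; the robot and the scene stay as the last step left them, time stands still between calls to the robot, and variables do not carry over. Pictures are saved under pics/ and viewed, and the job is handed in when it is done.

Besides the shell and the picture viewer there is one more tool, called after "Call:" as a command line: name --argument value ..., lists and objects as JSON in quotes. jog_arm: Moves the arm, as the interface text tells. Its arguments: {"type":"object","properties":{"commands":{"type":"array","items":{"type":"number"}}},"required":["commands"]}

```bash
ls; mkdir -p pics; python3 - <<'E'
from bench import ctrl
import cv2,pickle
o=ctrl.get_obs();print(o, ctrl.finger_overhang)
d={}
for n in("side","top"):
    c=ctrl.camera(n);d[n]=c
    cv2.imwrite(f"pics/{n}0.png",c["frame"][:,:,::-1]);print(n,c["K"],c["k1"],c["rvec"],c["tvec"])
pickle.dump(d,open("c0.pkl","wb"))
E
```

```text
pics
{'time_s': 0.0, 'q': array([-1.38729125e+00,  1.81586021e-01,  1.60800635e+00,  2.06378005e-05,
        1.35376568e+00, -2.06275782e-01]), 'dq': array([ 7.03839070e-05, -2.61199039e-04, -1.91713406e-03,  1.95547404e-03,
        2.65370274e-04, -8.32590228e-04]), 'joint_efforts': array([ 1.05672269e-03, -4.44865465e+01, -3.51339054e+01, -3.36583917e-04,
        9.05022636e-03, -1.93139704e-05]), 'eef_pos': array([ 0.21843319, -0.53135381,  0.25535961]), 'eef_rot': array([ 0.58693166,  0.39415741,  0.58779406, -0.39325476]), 'wrist_force': array([-0.58239819, -0.07277955, -1.48267249]), 'torque': array([ 0.00711597, -0.0241754 , -0.00189596]), 'opening': 1.000933350505106} 0.025
side [[476.05750097   0.         314.49348834]
 [  0.         476.05750097 199.60683742]
 [  0.           0.           1.        ]] -0.0934814622458586 [ 2.22570871 -0.22741357  0.09065814] [-0.56152297  0.14104959  0.92116333]
top [[409.36897047   0.         320.96662905]
 [  0.         409.36897047 203.9132326 ]
 [  0.           0.           1.        ]] -0.07036251900620986 [ 2.14966963 -2.07256686  0.21610781] [-0.00401112  0.58797113  0.87851933]
```

View pics/side0.png

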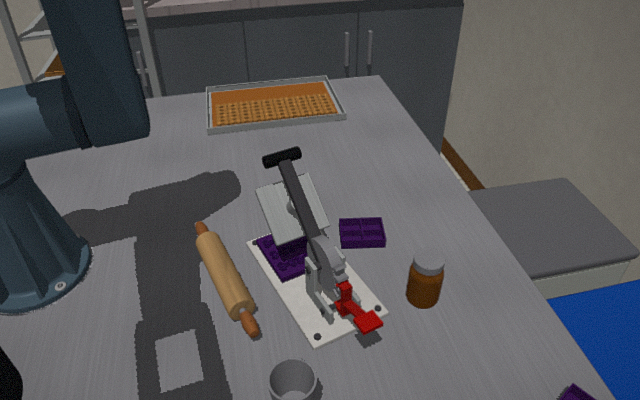

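View pics/top0.png

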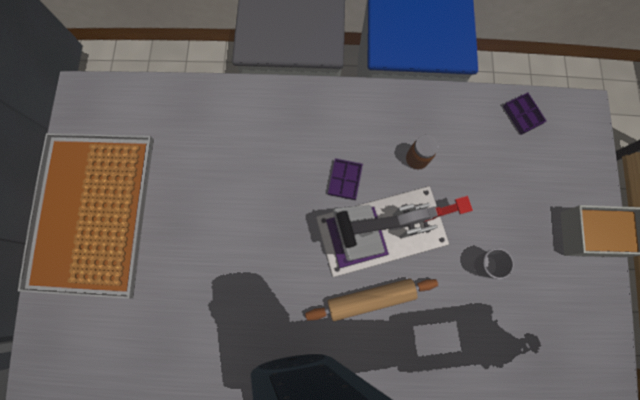

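```bash
cat > h.py <<'E'
import numpy as np,cv2,pickle
def ray(c,uv):
    K=c["K"];R=cv2.Rodrigues(np.array(c["rvec"],float))[0];t=np.array(c["tvec"],float).ravel()
    p=cv2.undistortPoints(np.array(uv,float).reshape(-1,1,2),K,np.array([c["k1"],0,0,0,0.])).reshape(-1,2)
    d=np.c_[p,np.ones(len(p))]@R; return -R.T@t,d/np.linalg.norm(d,axis=1)[:,None]
def onz(c,uv,z):
    o,d=ray(c,uv);return o+d*((z-o[2])/d[:,2])[:,None]
def tri(c1,u1,c2,u2):
    o1,d1=ray(c1,u1);o2,d2=ray(c2,u2);d1=d1[0];d2=d2[0]
    s=np.linalg.lstsq(np.c_[d1,-d2],o2-o1,rcond=None)[0]
    a=o1+s[0]*d1;b=o2+s[1]*d2;return (a+b)/2,np.linalg.norm(a-b)
def proj(c,P):
    return cv2.projectPoints(np.array(P,float).reshape(-1,1,3),np.array(c["rvec"],float),np.array(c["tvec"],float),c["K"],np.array([c["k1"],0,0,0,0.]))[0].reshape(-1,2)
E
python3 - <<'E'
from h import *
d=pickle.load(open("c0.pkl","rb"))
for n,(x,y,w,h) in {"top":(300,140,220,140),"side":(230,130,230,230)}.items():
    f=d[n]["frame"]
    s=3 if n=="top" else 2.6
    cv2.imwrite(f"pics/{n}0z.png",cv2.resize(f[y:y+h,x:x+w,::-1],None,fx=s,fy=s,interpolation=cv2.INTER_CUBIC))
    g=f.astype(int);m=((g[...,0]>90)&(g[...,1]<60)&(g[...,2]<60)).astype(np.uint8)
    for c in cv2.findContours(m,0,2)[0]:
        if cv2.contourArea(c)>15: print(n,cv2.minAreaRect(c),cv2.contourArea(c))
E
```

```text
top ((453.21697998046875, 207.50946044921875), (14.285496711730957, 33.92805099487305), 74.05460357666016) 297.5
side ((337.0, 305.0), (8.0, 6.0), 90.0) 27.5
side ((361.768310546875, 314.58538818359375), (41.85456848144531, 22.332847595214844), 51.34019088745117) 558.5
side ((343.247802734375, 284.7831726074219), (12.229372024536133, 11.194578170776367), 48.8140754699707) 67.0
```

View pics/top0z.png

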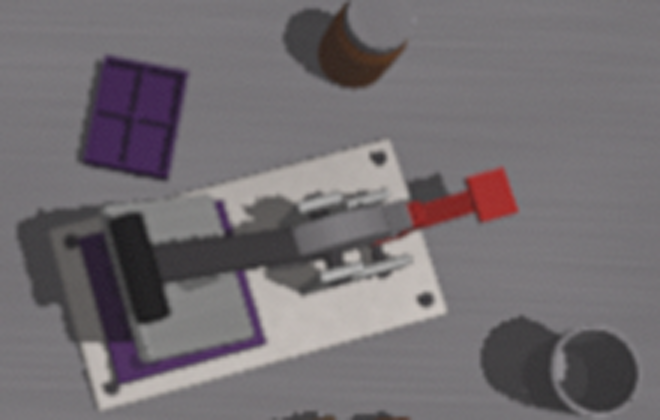

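View pics/side0z.png

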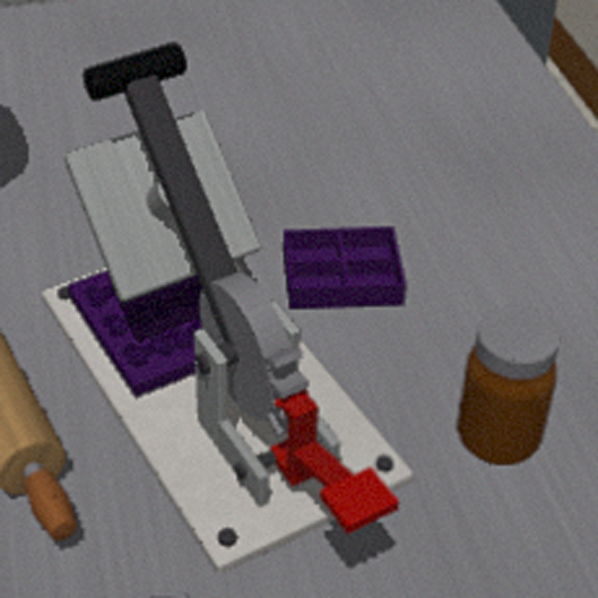

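The top view (3x zoom) shows the base plate corners near px (430,186), (449,244), (333,276) and (317,216), the red tab at (464,205) and the black bar at (346,229). The side view shows the tab at (368,321) and the bar at (282,158).

```bash
python3 - <<'E'
from h import *
np.set_printoptions(precision=4,suppress=True)
d=pickle.load(open("c0.pkl","rb"));T,S=d["top"],d["side"]
zt=lambda a:np.array(a)/3.+[300,140]; zs=lambda a:np.array(a)/2.6+[230,130]
C=onz(T,zt([(390,139),(446,313),(98,409),(50,229)]),.012);print(C, [np.linalg.norm(C[i]-C[(i+1)%4]) for i in range(4)])
tab,e=tri(T,zt([(492,194)]),S,zs([(359,497)]));print("tab",tab,e, onz(T,zt([(492,194)]),.079))
bar,e=tri(T,zt([(139,268)]),S,zs([(136,72)]));print("bar",bar,e)
yd=(C[3]+C[2]-C[0]-C[1])[:2];yd/=np.linalg.norm(yd);print("y dir plate",yd)
v=(bar-tab)[:2];print("bar-tab",v/np.linalg.norm(v),np.linalg.norm(v),134+200*np.cos(.7))
s=onz(S,zs([(42,291),(410,473),(220,568)]),.012);print("side corners",s)
for n,p,z in (("cup",zt((594,369)),.08),("jar",zt((385,12)),.1),("cut",zt((133,117)),.022)):print(n,onz(T,[p],z))
E
```

```text
[[ 0.6518 -0.2479  0.012 ]
 [ 0.5106 -0.2904  0.012 ]
 [ 0.4263 -0.0158  0.012 ]
 [ 0.5671  0.027   0.012 ]] [np.float64(0.14743239365563027), np.float64(0.2872538554931725), np.float64(0.14724245836290306), np.float64(0.2875882438571339)]
tab [ 0.595  -0.3072  0.0791] 0.0018822976202611395 [[ 0.5941 -0.3072  0.079 ]]
bar [ 0.5099 -0.0333  0.2129] 0.0027386416152915868
y dir plate [-0.2941  0.9558]
bar-tab [-0.2967  0.955 ] 0.286858213534641 286.96843745689773
side corners [[ 0.4281 -0.0175  0.012 ]
 [ 0.6528 -0.2467  0.012 ]
 [ 0.5147 -0.2929  0.012 ]]
cup [[ 0.4645 -0.3794  0.08  ]]
jar [[ 0.7282 -0.2226  0.1   ]]
cut [[ 0.6596 -0.0367  0.022 ]]
```

The two views agree: the tab height comes out at 79.1 mm, and the bar–tab distance is 286.9 mm against 287 expected. Next I'll work out the tool axes and the moves.

```bash
cat >> h.py <<'E'
yd=np.array([-.2955,.9553,0]);yd/=np.linalg.norm(yd);xd=np.array([yd[1],-yd[0],0]);O=np.array([.5548,-.1791,0])
def P(y,z,x=0): return O+x*xd+y*yd+np.array([0,0,z])
def RT(o):
    w,x,y,z=o["eef_rot"]
    from scipy.spatial.transform import Rotation as Ro
    return Ro.from_quat([x,y,z,w])
def sh(o,p): return RT(o).as_matrix().T@(np.array(p)-o["eef_pos"])/.2
E
python3 - <<'E'
from h import *
from bench import ctrl
np.set_printoptions(precision=4,suppress=True)
o=ctrl.get_obs();R=RT(o);print(R.as_matrix())
print("press axes in tool",R.as_matrix().T@xd,R.as_matrix().T@yd)
M=np.c_[[0,0,-1],-yd,-xd]; M=np.c_[[0,0,-1.],yd,np.cross([0,0,-1.],yd)]
for s in (1,-1):
    Rt=M@np.diag([1,s,s]);from scipy.spatial.transform import Rotation as Ro
    print((R.inv()*Ro.from_matrix(Rt)).as_rotvec()/(2*np.pi))
print("above tab",sh(o,P(-.136,.16)),P(-.136,.16))
E
```

```text
[[-0.0003  0.925   0.38  ]
 [ 0.0015  0.38   -0.925 ]
 [-1.      0.0003 -0.0015]]
press axes in tool [0.0002 0.996  0.0897] [ 0.0015  0.0897 -0.996 ]
[-0.2357 -0.0002 -0.0002]
[ 0.2643 -0.0002  0.0002]
above tab [ 0.4786  2.164  -0.3123] [ 0.595 -0.309  0.16 ]
```

Call:
jog_arm --commands '[0,0.15,-0.02,0,0,0,-1,0,0.35,-0.05,0,0,0,-1,0,0.55,-0.08,0,0,0,-1,0,0.75,-0.1,0,0,0,-1,0,0.9,-0.13,0,0,0,-1,0,1,-0.15,0,0,0,-1,0,1,-0.15,0,0,0,-1]'

```text
time_s: 0.98
eef_pos: [0.3928, -0.4274, 0.256]
eef_rot: [0.588, 0.393, 0.588, -0.393]
wrist_force: [-0.1, -1.4, 0.0]
opening: 0.002
```

Call:
jog_arm --commands '[0,0.15,-0.02,0,0,0,-1,0,0.35,-0.05,0,0,0,-1,0,0.55,-0.08,0,0,0,-1,0,0.75,-0.1,0,0,0,-1,0,0.9,-0.13,0,0,0,-1,0,1,-0.15,0,0,0,-1,0,1,-0.15,0,0,0,-1]'

```text
time_s: 1.85
eef_pos: [0.5659, -0.3243, 0.256]
eef_rot: [0.587, 0.393, 0.588, -0.394]
wrist_force: [0.4, -0.2, -0.6]
opening: 0.001
```

```bash
python3 - <<'E'
from h import *
from bench import ctrl
np.set_printoptions(precision=4,suppress=True)
o=ctrl.get_obs();print(o["time_s"],o["eef_pos"],o["opening"],o["wrist_force"])
for z in (.13,.11,.09,.07,.065,.06): print(z,sh(o,P(-.137 if z>.08 else -.145,z)))
E
```

```text
1.85 [ 0.5659 -0.3243  0.256 ] 0.0006439562005335159 [ 0.3994 -0.1807 -0.6234]
0.13 [ 0.6299  0.1636 -0.0101]
0.11 [ 0.7299  0.1637 -0.0101]
0.09 [ 0.8299  0.1637 -0.0101]
0.07 [0.9299 0.1601 0.0298]
0.065 [0.9549 0.1602 0.0298]
0.06 [0.9799 0.1602 0.0298]
```

Call:
jog_arm --commands '[0.1,0.1,0,0,0,0,-1,0.25,0.16,-0.01,0,0,0,-1,0.4,0.16,-0.01,0,0,0,-1,0.55,0.16,-0.01,0,0,0,-1,0.65,0.16,-0.01,0,0,0,-1,0.65,0.16,-0.01,0,0,0,-1]'

```text
time_s: 2.6
eef_pos: [0.593, -0.3105, 0.1245]
eef_rot: [0.586, 0.394, 0.588, -0.394]
wrist_force: [0.2, -0.2, -0.1]
opening: 0.001
```

```bash
python3 - <<'E'
from h import *
from bench import ctrl
o=ctrl.get_obs();print(o["time_s"],o["eef_pos"],o["wrist_force"])
c=ctrl.camera("side")["frame"][150:370,240:460,::-1]
cv2.imwrite("pics/s1.png",cv2.resize(c,None,fx=2.6,fy=2.6))
E
```

```text
2.6 [ 0.5929652  -0.31050778  0.12448502] [ 0.21716787 -0.21299387 -0.10013055]
```

View pics/s1.png

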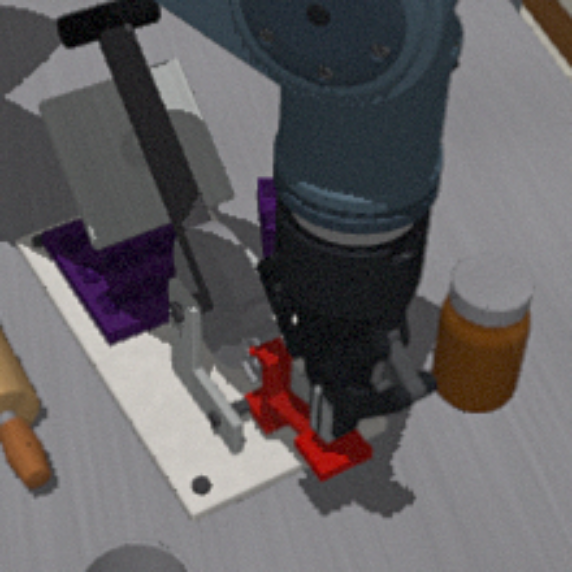

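The closed fingertips hang about 20 mm above the tab, at zoomed px (325,435), and the tab centre is at (335,455). Now I'll press down, moving slightly outward to follow the arc.

Call:
jog_arm --commands '[0.04,0,0,0,0,0,-1,0.08,0,0,0,0,0,-1,0.11,0,0.005,0,0,0,-1,0.14,0,0.01,0,0,0,-1,0.17,0,0.02,0,0,0,-1,0.2,0,0.03,0,0,0,-1,0.22,0,0.035,0,0,0,-1,0.22,0,0.035,0,0,0,-1]'

```text
time_s: 3.65
eef_pos: [0.5969, -0.3166, 0.0816]
eef_rot: [0.587, 0.394, 0.588, -0.394]
wrist_force: [0.4, -0.5, -0.1]
opening: -0.001
```

Call:
jog_arm --commands '[0.015,0,0,0,0,0,-1,0.03,0,0.01,0,0,0,-1,0.03,0,0.01,0,0,0,-1]'

```text
time_s: 4.03
eef_pos: [0.5978, -0.3183, 0.0757]
eef_rot: [0.587, 0.394, 0.588, -0.394]
wrist_force: [-0.1, -0.4, -0.1]
opening: 0.001
```

```bash
python3 - <<'E'
from h import *
from bench import ctrl
o=ctrl.get_obs();print(o["time_s"],o["eef_pos"],o["wrist_force"])
c=ctrl.camera("side")["frame"][150:370,240:460,::-1]
cv2.imwrite("pics/s2.png",cv2.resize(c,None,fx=2.6,fy=2.6))
E
```

```text
4.025 [ 0.59779147 -0.31832689  0.07572954] [-0.10326825 -0.39329431 -0.09193499]
```

View pics/s2.png

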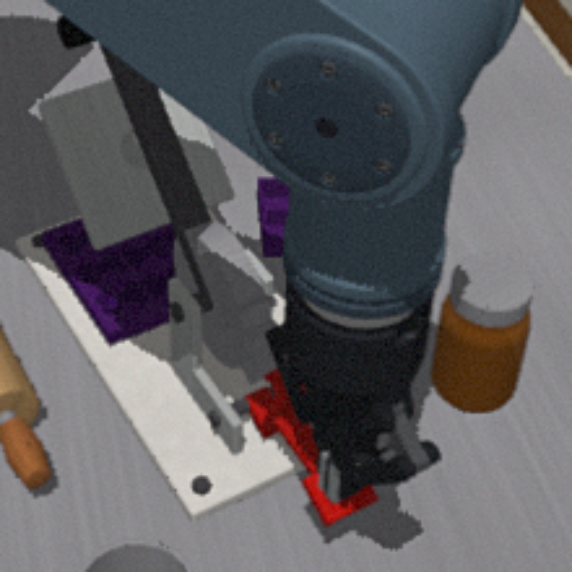

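The tab has moved down and stays there with no force on the wrist. I'll press further, toward the stop.

Call:
jog_arm --commands '[0.015,0,0.005,0,0,0,-1,0.03,0,0.005,0,0,0,-1,0.03,0,0.005,0,0,0,-1]'

```text
time_s: 4.45
eef_pos: [0.5984, -0.3197, 0.0701]
eef_rot: [0.587, 0.394, 0.587, -0.394]
wrist_force: [0.2, -0.8, 1.2]
opening: -0.003
```

Call:
jog_arm --commands '[0.01,0,0,0,0,0,-1,0.02,0,0,0,0,0,-1,0.02,0,0,0,0,0,-1]'

```text
time_s: 4.82
eef_pos: [0.5986, -0.32, 0.067]
eef_rot: [0.588, 0.394, 0.587, -0.394]
wrist_force: [-1.9, -0.3, 4.5]
opening: 0.003
```

Call:
jog_arm --commands '[0.01,0,0,0,0,0,-1,0.02,0,0,0,0,0,-1,0.02,0,0,0,0,0,-1]'

```text
time_s: 5.2
eef_pos: [0.5993, -0.3206, 0.0658]
eef_rot: [0.588, 0.393, 0.586, -0.394]
wrist_force: [-5.9, 2.2, 19.5]
opening: 0.001
```

The wrist force jumped to 19.5 N, so the pawl is at its hard stop. I'll lift straight up and look.

Call:
jog_arm --commands '[-0.1,0,0,0,0,0,-1,-0.3,0,0,0,0,0,-1,-0.5,0,0,0,0,0,-1,-0.7,0,0,0,0,0,-1,-0.9,0,0,0,0,0,-1,-1,0,0,0,0,0,-1,-1,0,0,0,0,0,-1]'

```text
time_s: 6.08
eef_pos: [0.5989, -0.3199, 0.2637]
eef_rot: [0.588, 0.394, 0.586, -0.394]
wrist_force: [-0.5, -0.4, -1.1]
opening: 0.0
```

```bash
python3 - <<'E'
from h import *
from bench import ctrl
np.set_printoptions(precision=4,suppress=True)
o=ctrl.get_obs();print(o["time_s"],o["eef_pos"],o["wrist_force"])
d={n:ctrl.camera(n) for n in("side","top")};pickle.dump(d,open("c3.pkl","wb"))
a=d["side"]["frame"][130:370,230:460];b=d["top"]["frame"][140:280,300:520]
cv2.imwrite("pics/s3.png",cv2.resize(a[:,:,::-1],None,fx=2.4,fy=2.4))
cv2.imwrite("pics/t3.png",cv2.resize(b[:,:,::-1],None,fx=3,fy=3))
for z in(.32,.3):print(z,sh(o,P(.153,z)), sh(o,P(-.1,z)))
E
```

```text
6.075 [ 0.5989 -0.3199  0.2637] [-0.4865 -0.4119 -1.0915]
0.32 [-0.2848  0.1328 -1.496 ] [-0.2822  0.0192 -0.2361]
0.3 [-0.1848  0.1326 -1.4963] [-0.1822  0.019  -0.2364]
```

View pics/s3.png

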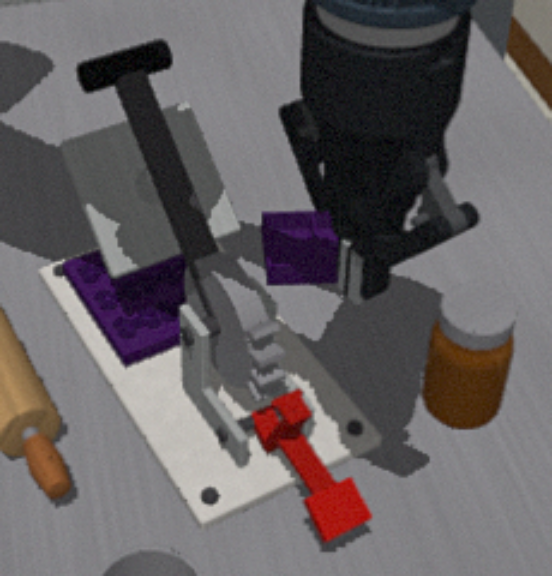

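View pics/t3.png

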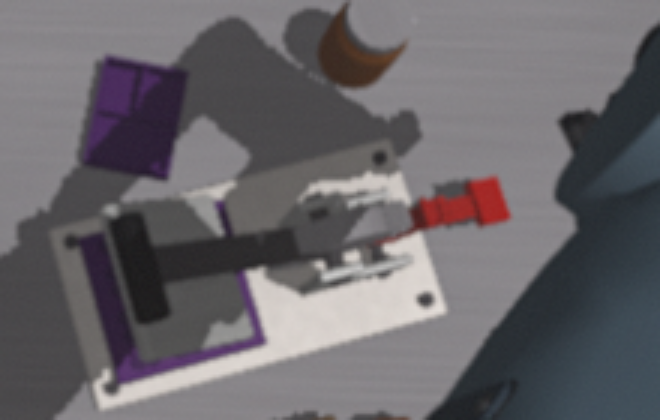

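The pawl is fully out of the teeth, with the tab at zoomed px (337,510), and the handle is still up with its bar at (125,65). I'll move over to the bar at a safe height.

Call:
jog_arm --commands '[-0.15,0,0,0,0,0,-1,-0.28,0.01,-0.1,0,0,0,-1,-0.28,0.03,-0.3,0,0,0,-1,-0.28,0.05,-0.5,0,0,0,-1,-0.28,0.07,-0.7,0,0,0,-1,-0.28,0.09,-0.9,0,0,0,-1,-0.28,0.09,-1,0,0,0,-1,-0.28,0.09,-1,0,0,0,-1]'

```text
time_s: 7.18
eef_pos: [0.5385, -0.127, 0.3173]
eef_rot: [0.587, 0.393, 0.588, -0.393]
wrist_force: [-0.1, -1.3, 0.2]
opening: 0.001
```

Call:
jog_arm --commands '[0,0.01,-0.12,0,0,0,-1,0,0.02,-0.28,0,0,0,-1,0,0.03,-0.42,0,0,0,-1,0,0.04,-0.5,0,0,0,-1,0,0.04,-0.5,0,0,0,-1]'

```text
time_s: 7.8
eef_pos: [0.5084, -0.0317, 0.3184]
eef_rot: [0.588, 0.393, 0.587, -0.393]
wrist_force: [-0.1, -0.4, -0.1]
opening: -0.003
```

```bash
python3 - <<'E'
from h import *
from bench import ctrl
np.set_printoptions(precision=3,suppress=True)
o=ctrl.get_obs();print(o["time_s"],o["eef_pos"],o["wrist_force"])
print(P(.153,.3))
for a in np.arange(.7,-.01,-.1):print(round(a,2),sh(o,P(.2*np.cos(a),.085+.2*np.sin(a)+.012+.025)))
c=ctrl.camera("side")["frame"][100:300,200:400,::-1]
cv2.imwrite("pics/s4.png",cv2.resize(c,None,fx=2.8,fy=2.8))
E
```

```text
7.8 [ 0.508 -0.032  0.318] [-0.06  -0.414 -0.052]
[ 0.51  -0.033  0.3  ]
0.7 [0.338 0.003 0.008]
0.6 [ 0.417  0.009 -0.052]
0.5 [ 0.502  0.013 -0.104]
0.4 [ 0.592  0.017 -0.148]
0.3 [ 0.686  0.02  -0.182]
0.2 [ 0.783  0.023 -0.206]
0.1 [ 0.882  0.024 -0.221]
0.0 [ 0.982  0.024 -0.226]
```

View pics/s4.png

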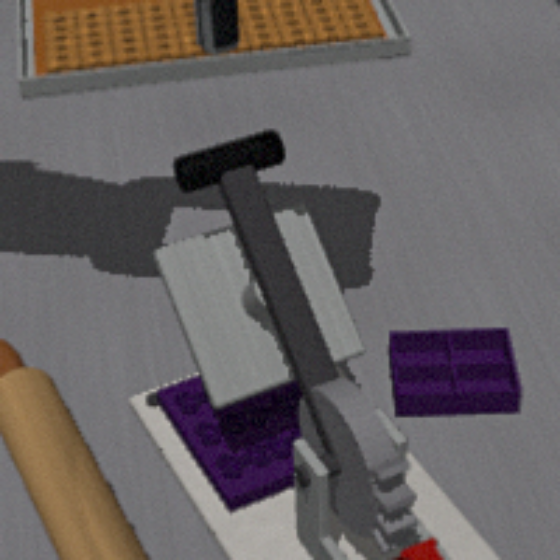

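The fingertips are directly above the bar: tips at zoomed px (218,45), bar at (230,160). Next I'll bring them to contact and push down along the arc.

Call:
jog_arm --commands '[0.12,0,0,0,0,0,-1,0.24,0,0,0,0,0,-1,0.31,0,0,0,0,0,-1,0.34,0,0,0,0,0,-1,0.37,0,-0.02,0,0,0,-1,0.41,0.01,-0.05,0,0,0,-1,0.45,0.01,-0.07,0,0,0,-1,0.45,0.01,-0.07,0,0,0,-1]'

```text
time_s: 8.85
eef_pos: [0.5046, -0.0182, 0.2275]
eef_rot: [0.587, 0.393, 0.588, -0.394]
wrist_force: [0.1, -0.1, -0.3]
opening: -0.0
```

```bash
python3 - <<'E'
from h import *
from bench import ctrl
np.set_printoptions(precision=3,suppress=True)
o=ctrl.get_obs();print(o["time_s"],o["eef_pos"],o["wrist_force"])
for a in np.arange(.6,-.01,-.1):print(round(a,2),sh(o,P(.2*np.cos(a),.085+.2*np.sin(a)+.012+.025)))
c=ctrl.camera("side")["frame"][100:300,200:400,::-1]
cv2.imwrite("pics/s5.png",cv2.resize(c,None,fx=2.8,fy=2.8))
E
```

```text
8.85 [ 0.505 -0.018  0.228] [ 0.052 -0.059 -0.35 ]
0.6 [-0.037  0.     0.017]
0.5 [ 0.048  0.005 -0.035]
0.4 [ 0.138  0.009 -0.078]
0.3 [ 0.232  0.012 -0.112]
0.2 [ 0.329  0.015 -0.137]
0.1 [ 0.428  0.016 -0.152]
0.0 [ 0.528  0.017 -0.157]
```

View pics/s5.png

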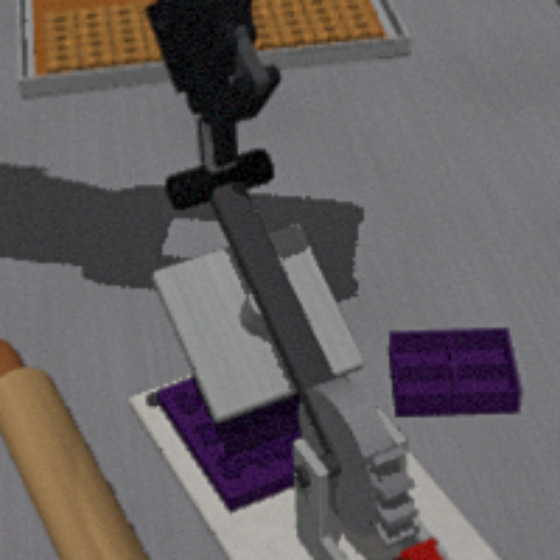

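The handle is following the fingers, which rest on the middle of the bar at zoomed px (220,165). I'll keep following the arc.

Call:
jog_arm --commands '[0.05,0,-0.03,0,0,0,-1,0.1,0.01,-0.06,0,0,0,-1,0.15,0.01,-0.08,0,0,0,-1,0.2,0.01,-0.1,0,0,0,-1,0.25,0.01,-0.12,0,0,0,-1,0.3,0.01,-0.13,0,0,0,-1,0.35,0.01,-0.14,0,0,0,-1,0.4,0.015,-0.15,0,0,0,-1,0.45,0.015,-0.155,0,0,0,-1,0.45,0.015,-0.155,0,0,0,-1]'

```text
time_s: 10.15
eef_pos: [0.4952, 0.0113, 0.1371]
eef_rot: [0.587, 0.393, 0.588, -0.394]
wrist_force: [-0.2, -0.3, 0.3]
opening: -0.001
```

Call:
jog_arm --commands '[0.03,0,0,0,0,0,-1,0.06,0,0,0,0,0,-1,0.075,0,0,0,0,0,-1,0.075,0,0,0,0,0,-1]'

```text
time_s: 10.65
eef_pos: [0.4957, 0.0112, 0.123]
eef_rot: [0.587, 0.394, 0.588, -0.394]
wrist_force: [-0.7, -0.3, 0.2]
opening: 0.0
```

Nearly closed. I'll press gently until I feel the stop.

Call:
jog_arm --commands '[0.01,0,0,0,0,0,-1,0.02,0,0,0,0,0,-1,0.02,0,0,0,0,0,-1]'

```text
time_s: 11.02
eef_pos: [0.4961, 0.0112, 0.1216]
eef_rot: [0.587, 0.393, 0.587, -0.394]
wrist_force: [-10.4, 0.7, 23.8]
opening: -0.004
```

```bash
python3 - <<'E'
from h import *
from bench import ctrl
o=ctrl.get_obs();print(o["time_s"],o["eef_pos"],o["wrist_force"])
c=ctrl.camera("side")["frame"][150:350,200:400,::-1]
cv2.imwrite("pics/s6.png",cv2.resize(c,None,fx=2.8,fy=2.8))
E
```

```text
11.025 [0.49611902 0.01120738 0.12162793] [-10.35392835   0.65018542  23.84229417]
```

View pics/s6.png

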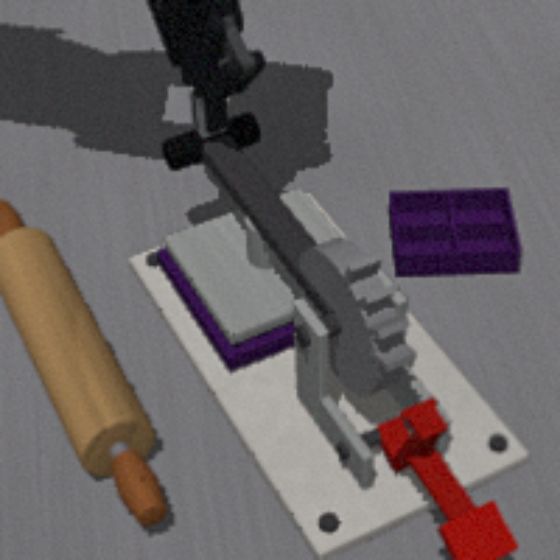

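The handle is closed: the wrist force rose to 24 N with the tips at 96.6 mm (97 expected), and the plate sits on the die. I'll back off straight up.

Call:
jog_arm --commands '[-0.03,0,0,0,0,0,-1,-0.1,0,0,0,0,0,-1,-0.25,0,0,0,0,0,-1,-0.45,0,0,0,0,0,-1,-0.65,0,0,0,0,0,-1,-0.8,0,0,0,0,0,-1,-0.8,0,0,0,0,0,-1,-0.8,0,0,0,0,0,-1]'

```text
time_s: 12.08
eef_pos: [0.4955, 0.0113, 0.2787]
eef_rot: [0.587, 0.394, 0.588, -0.394]
wrist_force: [0.2, -0.3, -1.1]
opening: -0.006
```

```bash
python3 - <<'E'
from h import *
from bench import ctrl
o=ctrl.get_obs();print(o["time_s"],o["eef_pos"],o["wrist_force"],abs(o["dq"]).max())
d={n:ctrl.camera(n) for n in("side","top")}
cv2.imwrite("pics/s7.png",d["side"]["frame"][:,:,::-1]);cv2.imwrite("pics/t7.png",d["top"]["frame"][:,:,::-1])
for a in(0,.05,.1):print(a,proj(d["side"],P(.2*np.cos(a),.085+.2*np.sin(a))))
E
```

```text
12.075 [0.49550653 0.01131991 0.27870731] [ 0.20313097 -0.2545276  -1.05863296] 0.017939905906100968
0 [[274.92511711 200.43483567]]
0.05 [[274.64646954 196.54221131]]
0.1 [[274.47113513 192.74074551]]
```

View pics/s7.png

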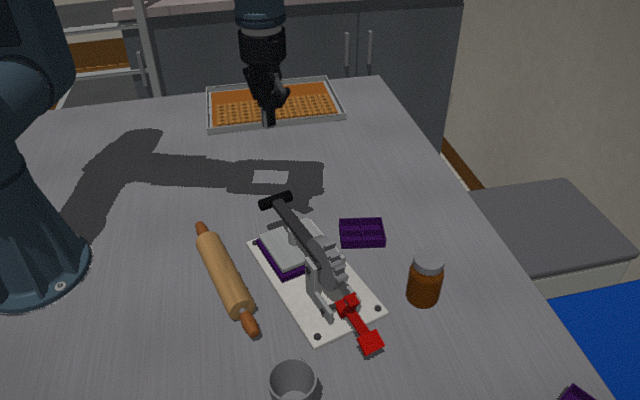

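View pics/t7.png

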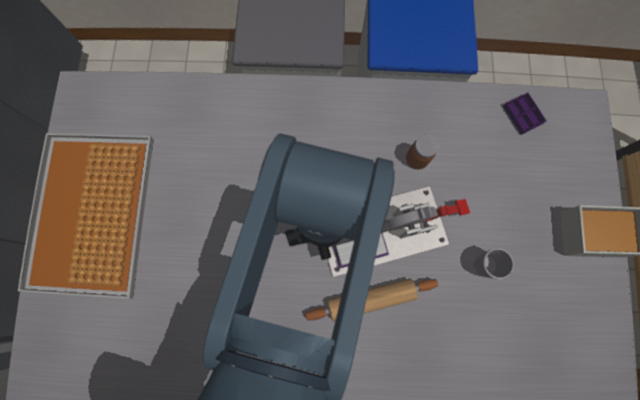

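The bar is at side px (275,200), which matches angle 0 (a handle at 0.05 rad would show at row 196.5). The hand is well clear and the bystanders are where they started, so I'm handing in.

```bash
python3 -c "
from bench import ctrl
print(ctrl.hand_in())"
```

```text
the job is handed in; nothing more can be done
None
```

The press is closed and the job is handed in at about 12 s of the 43 s allowed; the hand-in gave no verdict.

- **Pawl:** I pressed the red tab down with the closed fingertips until the wrist force rose to 19.5 N at its stop. The picture then showed the pawl clear of the teeth with the handle still up.
- **Handle:** I pushed the grip bar down along its arc in small steps, at about 0.8 rad/s or less as commanded. It met the closed stop with the fingertips at 96.6 mm, against 97 mm expected, and 24 N on the wrist.
- **Last checks:** After the hand lifted straight off, the bar sat at side-view pixel (275,200), where a fully closed handle should be. The jar, cutter, cup and rolling pin look unmoved in both views; I judged this by eye and did not re-measure them. The wrist force was about 1 N with the hand about 16 cm above the bar. No check failed or disagreed.

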